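# File the plate's edge on forward strokes

## Task

Take the flat file from the rack by its handle and give the top edge of the brass plate in the vise at least two full forward strokes, square across the middle of the edge and pushing away from the robot's side: set the front fifth of the blade lightly on the edge and push straight on until the edge is well into the rear half of the blade, then lift the file clear for the return, never dragging it backward on the metal. Then lay the flat file back in its own place on the rack and let go; leave the round file alone.

Things in the scene. Friction and masses are not known exactly. Their poses are not given: they have to be found in the camera images.
- flat_grip (a point): Centre of the flat file's handle; x to the blade tip, z up. Wood handle 100 long, 22 wide, 24 high. Steel blade 18 wide, 5 thick on the same axis, 55 to 205 mm ahead of here (underside 2.5 mm below here). 0.12 kg. Lies level on a rack's two crossbars, here 46 mm above the bench and 38 above the rack's board; bars 38 mm behind and 140 ahead. Files lie side by side 130 mm apart, either order.
- round_grip (a point): Centre of the round file's handle, on the same rack: same handle, but its blade is a thin round rod 5 mm in diameter and 150 long. To be left alone.
- edge (a point): Middle of the brass plate's top edge, 115 mm above the bench (fixed frame of the vise): x level, square to the plate's face, away from the robot: the stroke direction; y along the edge. The plate stands upright, 4 mm thick, 60 wide, 45 mm out of the jaws of a small grey vise (jaws 70 mm high), on a rubber pad: pressed down it gives 1.7 mm per N, at most 12 mm.
- plate (a joint): Springy lean of the plate (rad) about the jaws' top: 0 upright, positive when its edge is carried forward (edge +x), negative when dragged backward. About 0.015 rad per N of rubbing force; a light stroke bends it 0.02 to 0.15; it springs back when released.
There are look-alikes about, which are no part of the job. Leave any purple or turquoise look-alike of the part that bears edge alone.

How it is judged (in metres and radians):
On the way, in this order (a step that is already met when the one before it is completed fails the run):
1. first stroke begun: front fifth of the flat file's blade rubbing forward on the edge (x of flat_grip in the frame of edge between -0.205 and -0.155 m and value of joint plate above 0.012 rad and y of flat_grip in the frame of edge between -0.025 and 0.025 m and z of flat_grip in the frame of edge between -0.03 and 0.03 m and angle between the x axis of flat_grip and the x axis of edge, either way round below 0.25 rad and angle between flat_grip's own z axis and vertical below 0.25 rad), for 0.04 s.
2. first stroke finished: still rubbing forward with the rear half of the blade on the edge (x of flat_grip in the frame of edge above -0.125 m and value of joint plate above 0.012 rad and y of flat_grip in the frame of edge between -0.025 and 0.025 m and z of flat_grip in the frame of edge between -0.03 and 0.03 m and angle between the x axis of flat_grip and the x axis of edge, either way round below 0.25 rad and angle between flat_grip's own z axis and vertical below 0.25 rad), for 0.04 s.
3. file drawn back clear above the edge (x of flat_grip in the frame of edge below -0.145 m and z of flat_grip in the frame of edge above 0.009 m), for 0.04 s.
4. second stroke begun near the blade's tip (all of step 1), for 0.04 s.
5. second stroke finished in the blade's rear half (all of step 2), for 0.04 s.
At the end, for the whole second after the job is handed in: After the strokes the flat file lies released and still on the rack, level within 0.1 rad, its handle's centre within 25 mm of where it started and parallel to the round file within 0.2 rad (distance of flat_grip from where it was at the start of the episode below 0.025 m and angle between the x axis of flat_grip and the x axis of round_grip, either way round below 0.2 rad and angle between flat_grip's own z axis and vertical below 0.1 rad and linear speed of flat_file below 0.02 m/s); the robot touches nothing.
It fails at once if the file dragged backward on the plate on the return ((value of joint plate below -0.015 rad and x of flat_grip in the frame of edge above -0.15 m) or value of joint plate below -0.045 rad).
It fails at once if the file pressed hard on the plate (contact force between flat_file and plate above 25 N).
It fails at once if the round file moved more than 20 mm (distance of round_grip from where it was at the start of the episode above 0.02 m).
It also fails if it takes over 58 s, if anything falls off the work surface, if the arm or the gripper's body presses on something with over 40 N, if the wrist force passes 120 N, or if a joint passes its speed limit or range.

## Robot

A 6-joint arm with a two-finger parallel gripper is mounted at the origin on the work surface. World frame = base frame: x ahead of the robot, y to its left, z up, the work surface at z = 0. Lengths are in mm, angles in rad, forces in N, time in s.
With the tool pointing down it reaches from about 300 to 775 mm from the base axis. Payload 14.6 kg.
Tool frame: the origin (TCP) lies on the front face of the gripper's body, between the roots of the fingers; the fingertips stand 97 mm ahead of it and the grasp point (between the pads) lies 78 mm ahead of it; z points along the fingers, y is the line along which they close (so a half turn about z gives the same grasp; the last joint's range is limited). The gripper opens to 94 mm and grips with 3 to 60 N. Pads are 16 mm wide; open, the fingers measure 119 mm over their backs; the gripper's body (75 mm by 177 mm) begins 78 mm behind the grasp point.
Start: joints at [1.143, 0.3, 1.521, -0, 1.321, -0.067], TCP at [194.16, 514.579, 302.646] pointing down, gripper open.
Joint ranges: [-3.03, 3.03], [-0.79, 2.21], [0.23, 2.52], [-1.04, 4.18], [0, 3.07], [-2.55, 2.55]. Speed limits (rad/s): [2.22, 2.22, 2.57, 3.14, 3.14, 3.14].

## Interface

Orientations are given as [roll, pitch, yaw] about the fixed x, y, z axes, in that order (R = Rz(yaw) Ry(pitch) Rx(roll)).
In Python, from cell import * gives the robot as it stands.
- The arm moves only by the tool carry_out, never from a script. Its arguments are lists of equal length, an entry for each row: "slide": the shift along the world's x, y, z scaled (see below), a list of three; "dr": the turn, a rotation vector about the world's x, y, z scaled (see below), a list of three; "gripper": the opening in per cent of the stroke, from 0 (shut) to 100 (fully open). A call has 1 to 10 rows; each row is the pose to reach, as a shift and turn from the pose commanded when the call began, turning the shorter way round; what a row does not reach only later rows make up. The controller multiplies each number of a shift by 0.25 m and each number of a turn by 360 degrees. A row lasts 1/12 s, in which the tool goes at most 41.7 mm and 7.16 degrees, less where a joint would pass 70% of its speed; a pose out of reach is approached as far as the arm can. A call with a number of a shift or a turn outside -1 to 1 is refused whole. A call with a gripper value outside its range is refused whole. The fingers move at their own pace and stop on an object; "newtons" is the grip in N (left out, the last holds). Time passes only in rows, so rows that repeat a pose let the fingers close. It gives the time, the measured TCP pose, the force, the opening and the grip force at its end, in the units of the state.
- read_state(): the state, without advancing time (a new reading comes with each control period).
- camera(name): name is "scene" or "top" or "wrist"; returns the picture (400x640x3 uint8, red, green, blue); there is no depth.
- camera_model(name): a dict with "vfov" (degrees; the focal length in pixels is half the picture's height over the tangent of half this angle, whatever the lens; pixels are square), "cx", "cy" (the principal point, pixels), "R" (3x3) and "t" (3): a world point X has camera coordinates R X + t. Camera axes: x right, y down, z forward; pixel columns grow to the right and rows downward; lengths in mm; the calibration is good to about 2 mm. The wrist camera is an equidistant fisheye: a pixel r from the principal point sees the ray r / f radians off the axis. A picture is of the moment at which its call begins: read the wrist's pose just before it. camera_model takes no time and is no camera call; for the wrist camera it gives the pose at the moment of the call.
- sign_off(): hands the job in; it is judged then, once.
The state is a dict: "clock": time; "joints": joint angles; "qd": joint speeds; "effort": joint torques, N m; "eef_pos": TCP position; "eef_rot": TCP orientation; "wrist_force": force on the tool from outside, world axes, zero at the start; "moment": the same for the moment, N m; "finger_gap": finger opening in mm; "finger_force": force on a finger pad.
Only numpy, scipy, OpenCV 4.12 (cv2) and the standard library are available. Lean on these libraries where they do the work, as an engineer would, in place of code of your own. Each camera call takes 0.05 s, during which the arm holds its last target. There are 200 camera calls.

## Working session

There is one attempt and no reset: what is moved stays moved. The work goes in short steps, Python scripts to look and compute and a tool call to move; the robot and the scene stay as the last step left them, time stands still between calls to the robot, and variables do not carry over. Pictures are saved under pics/ and viewed, at most 10 in all, crops included, and the job is handed in when it is done.

Besides the shell and the picture viewer there is one more tool, called after ">>>" by a JSON object that holds its "name" and its "arguments". carry_out: Moves the arm, as the interface text tells. Its arguments: {"type":"object","properties":{"slide":{"type":"array","items":{"type":"array","items":{"type":"number","minimum":-1,"maximum":1}}},"dr":{"type":"array","items":{"type":"array","items":{"type":"number","minimum":-1,"maximum":1}}},"gripper":{"type":"array","items":{"type":"number"}},"newtons":{"type":"number"}},"required":["slide","dr","gripper"]}

```bash
mkdir -p pics; python3 - <<'E'
from cell import *
import cv2,numpy as np
s=read_state();print(s)
for n in("scene","top"):
    im=camera(n);cv2.imwrite(f"pics/{n}0.png",im[:,:,::-1]);m=camera_model(n);print(n,m)
E
```

```text
{'clock': 0.0, 'joints': array([ 1.14337276e+00,  3.00466188e-01,  1.52157010e+00,  6.95654901e-06,
        1.32068362e+00, -6.65786346e-02]), 'qd': array([ 1.99649162e-04,  9.00822466e-06,  1.76979788e-03, -7.63556986e-04,
       -1.06777902e-03,  2.52636183e-05]), 'effort': array([ 2.11493621e-03, -5.31814098e+01, -3.52730799e+01,  7.08700041e-02,
        2.45360413e-02, -3.86309353e-05]), 'eef_pos': array([194.1162434 , 514.4509644 , 302.09360513]), 'eef_rot': array([-3.14046835e+00, -8.17184498e-05,  2.78074595e+00]), 'wrist_force': array([-0.0976075 ,  0.48640195,  0.60807282]), 'moment': array([-0.04801746,  0.02615923,  0.02695134]), 'finger_force': 0.0, 'finger_gap': 94.15150562194832}
scene {'vfov': 44.435420251369884, 'cx': 326.21861734232164, 'cy': 206.63961738276362, 'R': array([[ 0.50118592,  0.86529216, -0.00906393],
       [ 0.59642162, -0.35300462, -0.72088071],
       [-0.62697203,  0.35588934, -0.69299989]]), 't': array([-284.79448206, -231.70928002, 1726.34870098])}
top {'vfov': 53.12989063591757, 'cx': 324.5909915474497, 'cy': 196.147539573434, 'R': array([[ 0.00844309, -0.99991691,  0.0097413 ],
       [-0.99690398, -0.00917843, -0.07809111],
       [ 0.07817403, -0.00905181, -0.99689863]]), 't': array([ 12.42569411, 549.91387196, 899.55960669])}
```

View pics/scene0.png

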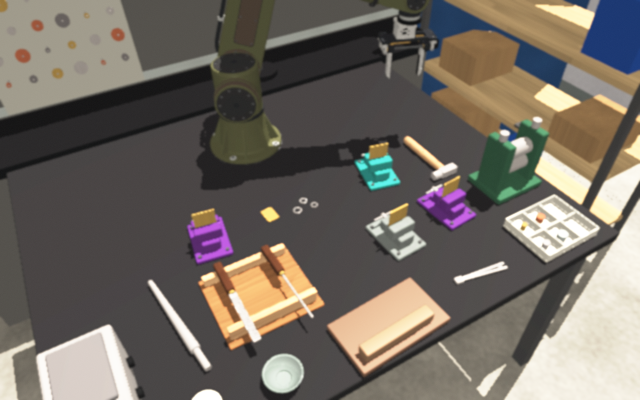

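View pics/top0.png

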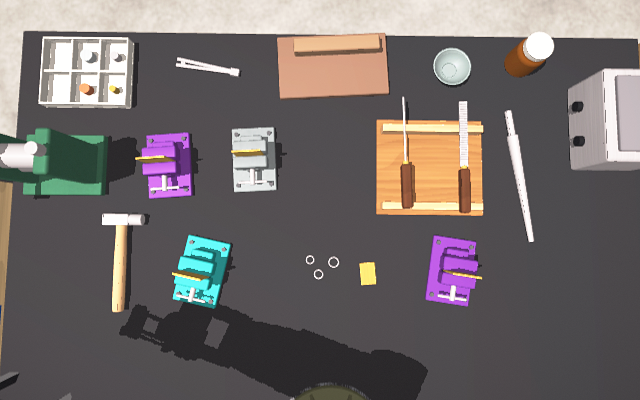

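The top picture shows these candidates:
- **Files:** the broad-bladed file has its handle at (464,188) and blade at (463,135), so it is the flat one. The thin-rod file has its handle at (406,185), so it is the round one.
- **Vises:** the grey one is at (254,158). The look-alikes are purple at (168,163), turquoise at (202,270) and purple at (455,270).

I choose the flat file at (464,188) and the grey vise, and will check both in one crop.

```bash
cat > h.py <<'E'
from cell import *
import cv2,numpy as np
def ray(m,u,v):
    f=200/np.tan(np.radians(m['vfov']/2)); d=np.array([(u-m['cx'])/f,(v-m['cy'])/f,1.])
    R=np.array(m['R']);return -R.T@np.array(m['t']),R.T@d
def onz(m,u,v,z):
    c,d=ray(m,u,v);return c+d*(z-c[2])/d[2]
def pix(m,X):
    f=200/np.tan(np.radians(m['vfov']/2));c=np.array(m['R'])@np.array(X)+np.array(m['t']);return c[:2]/c[2]*f+[m['cx'],m['cy']]
def blobs(mask,amin):
    n,l,st,ce=cv2.connectedComponentsWithStats(mask.astype(np.uint8))
    return [(l==i) for i in range(1,n) if st[i,4]>=amin]
def rect(b):
    p=np.argwhere(b)[:,::-1].astype(np.float32);return cv2.minAreaRect(p)
E
python3 - <<'E'
from h import *
im=cv2.imread("pics/top0.png");m=camera_model("top")
hsv=cv2.cvtColor(im,cv2.COLOR_BGR2HSV);H,S,V=cv2.split(hsv)
w=np.zeros(H.shape,bool);w[150:225,385:485]=1
for b in blobs(w&(V<125)&(S>90),80):
    r=rect(b);P=cv2.boxPoints(r);W=np.array([onz(m,*p,52)[:2] for p in P]);print("handle",np.round(r[0],1),np.round(r[1],1),"ctr",onz(m,*r[0],54).round(1));print(W.round(0).tolist())
w[:]=0;w[140:170,225:275]=1
for b in blobs(w&(S>100)&(H>12)&(H<35),15):
    r=rect(b);P=cv2.boxPoints(r);print("plate",r,onz(m,*r[0],115).round(1),[onz(m,*p,115)[:2].round(0).tolist() for p in P])
w[:]=0;w[95:165,452:475]=1
bl=max(blobs(w&(S<60)&(V>120),50),key=np.sum);print("blade",rect(bl))
a=cv2.resize(im[90:220,380:490],None,fx=4,fy=4);b=cv2.resize(im[120:200,225:285],None,fx=6,fy=6);
c=np.zeros((520,800,3),np.uint8);c[:a.shape[0],:440]=a;c[:480,440:800]=b;cv2.imwrite("pics/c1.png",c)
E
```

```text
handle [460. 191.] [42.  2.] ctr [ 561.5 -284.4   54. ]
[[609.0, -284.0], [609.0, -288.0], [515.0, -286.0], [515.0, -282.0]]
plate ((246.97042846679688, 152.26116943359375), (5.795365810394287, 31.894495010375977), 87.70938873291016) [632.6 180.5 115. ] [[637.0, 214.0], [640.0, 148.0], [628.0, 147.0], [625.0, 213.0]]
blade ((463.557373046875, 132.36883544921875), (63.157596588134766, 21.415178298950195), 76.75948333740234)
```

View pics/c1.png

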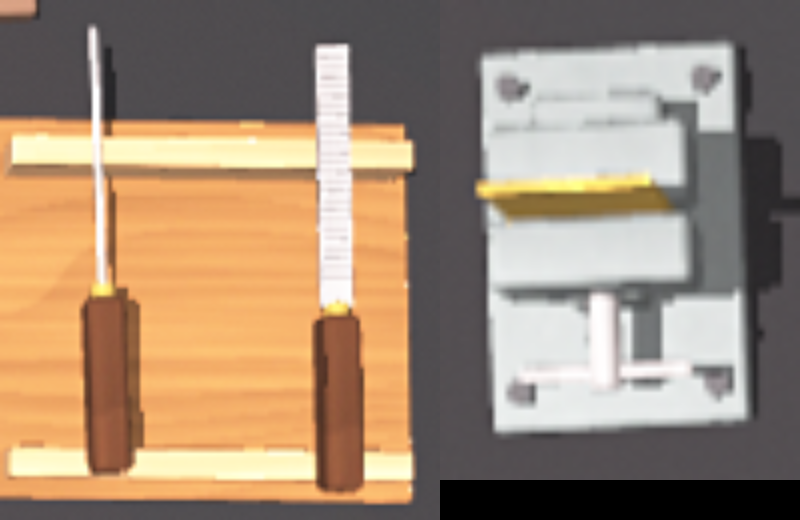

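The crop confirms the flat file: blade tip near px (463,101), blade root (464.2,166), handle end (464.8,212). The grey vise's plate top edge runs from (231.3,151.5) to (260.3,150).

```bash
python3 - <<'E'
from h import *
m=camera_model("top")
for n,p,z in[("tip",(463,101.2),48),("root",(464.3,166),48),("h0",(464,169),56),("h1",(464.8,212),56),("e1",(231.3,151.5),115),("e2",(260.3,150),115),("rt",(403.5,97),48),("rr",(405.5,162),48),("rh1",(407,207.5),56)]: print(n,onz(m,*p,z).round(1))
c,d=ray(m,245.8,150.7)
im=cv2.imread("pics/scene0.png");ms=camera_model("scene")
X=onz(m,245.8,150.7,115);print(X,pix(ms,X))
hsv=cv2.cvtColor(im,cv2.COLOR_BGR2HSV);H,S,V=cv2.split(hsv)
w=np.zeros(H.shape,bool);w[195:240,375:420]=1
for b in blobs(w&(S>100)&(H>12)&(H<35),15): print(cv2.boxPoints(rect(b)).round(1).tolist())
E
```

```text
tip [ 768.3 -297.1   48. ]
root [ 618.9 -297.2   48. ]
h0 [ 610.8 -293.5   56. ]
h1 [ 514.7 -293.5   56. ]
e1 [633.9 213.1 115. ]
e2 [637.6 152.9 115. ]
rt [ 776.6 -160.8   48. ]
rr [ 626.6 -164.3   48. ]
rh1 [ 523.5 -165.2   56. ]
[635.86273734 183.00491688 115.        ] [397.51639285 206.65085612]
[[383.79998779296875, 213.60000610351562], [407.0, 202.0], [412.3999938964844, 212.8000030517578], [389.20001220703125, 224.39999389648438]]
```

>>> {"name": "carry_out", "arguments": {"slide": [[0.456,-1,0],[0.456,-1,0],[0.456,-1,0],[0.456,-1,0],[0.456,-1,0],[0.456,-1,0],[0.456,-1,0],[0.456,-1,0]], "dr": [[0,0,0.0575],[0,0,0.0575],[0,0,0.0575],[0,0,0.0575],[0,0,0.0575],[0,0,0.0575],[0,0,0.0575],[0,0,0.0575]], "gripper": [100,100,100,100,100,100,100,100]}}

```text
clock: 0.77
eef_pos: [309.4, 261.2, 302.7]
eef_rot: [-3.141, 0.0, 3.138]
wrist_force: [-0.8, 1.0, 0.5]
finger_gap: 93.9
finger_force: 0.0
```

>>> {"name": "carry_out", "arguments": {"slide": [[0.456,-1,0],[0.456,-1,0],[0.456,-1,0],[0.456,-1,0],[0.456,-1,0],[0.456,-1,0],[0.456,-1,0],[0.456,-1,0]], "dr": [[0,0,0],[0,0,0],[0,0,0],[0,0,0],[0,0,0],[0,0,0],[0,0,0],[0,0,0]], "gripper": [100,100,100,100,100,100,100,100]}}

```text
clock: 1.43
eef_pos: [423.4, 11.7, 302.3]
eef_rot: [-3.141, -0.0, 3.138]
wrist_force: [0.7, 0.6, -0.6]
finger_gap: 94.1
finger_force: 0.0
```

>>> {"name": "carry_out", "arguments": {"slide": [[0.456,-1,0],[0.456,-1,0],[0.456,-1,0],[0.456,-1,0],[0.456,-1,0],[0.456,-1,0],[0.456,-1,0],[0.456,-1,0]], "dr": [[0,0,0],[0,0,0],[0,0,0],[0,0,0],[0,0,0],[0,0,0],[0,0,0],[0,0,0]], "gripper": [100,100,100,100,100,100,100,100]}}

```text
clock: 2.1
eef_pos: [537.3, -238.1, 301.3]
eef_rot: [3.141, -0.001, 3.14]
wrist_force: [-1.1, 0.4, -0.5]
finger_gap: 94.2
finger_force: 0.0
```

>>> {"name": "carry_out", "arguments": {"slide": [[0.104,-0.232,-0.2],[0.104,-0.232,-0.288],[0.104,-0.232,-0.288],[0.104,-0.232,-0.288],[0.104,-0.232,-0.288]], "dr": [[0,0,0],[0,0,0],[0,0,0],[0,0,0],[0,0,0]], "gripper": [100,100,100,100,100]}}

```text
clock: 2.52
eef_pos: [562.4, -292.2, 230.8]
eef_rot: [3.141, -0.001, -3.141]
wrist_force: [0.3, 0.8, 1.4]
finger_gap: 93.8
finger_force: 0.0
```

```bash
python3 - <<'E'
from h import *
s=read_state();m=camera_model("wrist");im=camera("wrist");cv2.imwrite("pics/w1.png",im[:,:,::-1])
print(s['eef_pos'],m)
import pickle;pickle.dump(m,open('w1.pkl','wb'))
E
```

```text
[ 562.38490249 -292.16604734  230.83387576] {'vfov': 65.70646984690485, 'cx': 318.5133109053636, 'cy': 202.64460408482438, 'R': array([[-6.20203179e-04,  9.99999261e-01,  1.04532144e-03],
       [ 9.72175741e-01,  3.58077665e-04,  2.34252427e-01],
       [ 2.34251880e-01,  1.16152025e-03, -9.72175245e-01]]), 't': array([ 292.16779966, -554.38711038,  187.94470681])}
```

View pics/w1.png

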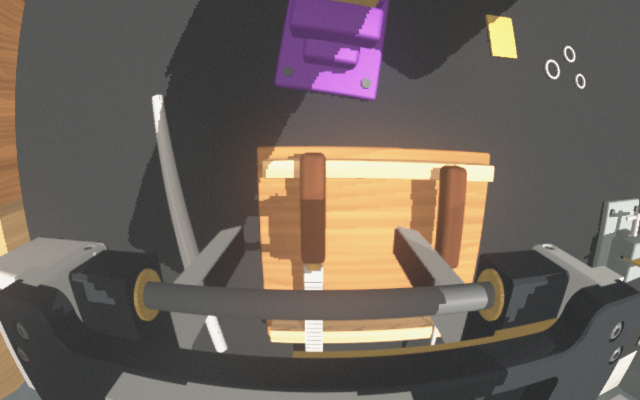

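The wrist view shows the flat handle from (313,153) to (313,264), its blade below at (313,300), and the round handle at (453,215) outside the right finger. I'll locate the handle from this.

```bash
python3 - <<'E'
from h import *
import pickle;m=pickle.load(open('w1.pkl','rb'))
def fz(u,v,z):
    f=200/np.tan(np.radians(m['vfov']/2));a=np.array([u-m['cx'],v-m['cy']]);r=np.hypot(*a);th=r/f
    d=np.r_[a/r*np.sin(th),np.cos(th)];R=m['R'];c=-R.T@m['t'];d=R.T@d;return (c+d*(z-c[2])/d[2]).round(1)
for p in[(313.5,157),(313.5,264),(314,266),(314,345)]:print(fz(*p,58 if p[1]<265 else 48))
for p in[(453,168),(451,266),]:print(fz(*p,58))
E
```

```text
[ 517.8 -296.    58. ]
[ 613.1 -296.4   58. ]
[ 619.9 -296.1   48. ]
[ 716.  -296.6   48. ]
[ 524.9 -173.4   58. ]
[ 619.3 -163.8   58. ]
```

>>> {"name": "carry_out", "arguments": {"slide": [[0.011,-0.012,-0.1],[0.011,-0.012,-0.2],[0.011,-0.012,-0.3],[0.011,-0.012,-0.38],[0.011,-0.012,-0.426],[0.011,-0.012,-0.426],[0.011,-0.012,-0.426]], "dr": [[0,0,0],[0,0,0],[0,0,0],[0,0,0],[0,0,0],[0,0,0],[0,0,0]], "gripper": [100,100,100,100,100,100,100]}}

```text
clock: 3.15
eef_pos: [565.5, -296.1, 125.9]
eef_rot: [-3.141, 0.002, -3.141]
wrist_force: [-0.6, 0.2, 1.0]
finger_gap: 93.8
finger_force: 0.0
```

>>> {"name": "carry_out", "arguments": {"slide": [[0,0,0],[0,0,0],[0,0,0],[0,0,0],[0,0,0],[0,0,0],[0,0,0],[0,0,0],[0,0,0],[0,0,0]], "dr": [[0,0,0],[0,0,0],[0,0,0],[0,0,0],[0,0,0],[0,0,0],[0,0,0],[0,0,0],[0,0,0],[0,0,0]], "gripper": [40,30,20,10,0,0,0,0,0,0], "newtons": 60}}

```text
clock: 3.98
eef_pos: [564.9, -296.4, 124.1]
eef_rot: [3.142, -0.0, -3.141]
wrist_force: [0.3, -0.5, 0.5]
finger_gap: 31.3
finger_force: 0.0
```

>>> {"name": "carry_out", "arguments": {"slide": [[0,0,0],[0,0,0],[0,0,0],[0,0,0],[0,0,0],[0,0,0]], "dr": [[0,0,0],[0,0,0],[0,0,0],[0,0,0],[0,0,0],[0,0,0]], "gripper": [0,0,0,0,0,0], "newtons": 60}}

```text
clock: 4.48
eef_pos: [564.9, -296.4, 124.1]
eef_rot: [-3.142, -0.0, -3.141]
wrist_force: [0.8, -0.3, -0.2]
finger_gap: 21.7
finger_force: 60.0
```

```bash
python3 - <<'E'
from h import *
s=read_state();print(s['eef_pos'],s['finger_gap'],s['finger_force'],s['wrist_force'],s['moment'])
E
```

```text
[ 564.8942126  -296.43036774  124.11027883] 21.74149175862373 59.98945713043213 [ 0.79478232 -0.26595018 -0.19295122] [ 0.00319052  0.03443595 -0.00744251]
```

>>> {"name": "carry_out", "arguments": {"slide": [[0,0,0.05],[0,0,0.15],[0,0,0.28],[0,0,0.4],[0,0,0.464],[0,0,0.464]], "dr": [[0,0,0],[0,0,0],[0,0,0],[0,0,0],[0,0,0],[0,0,0]], "gripper": [0,0,0,0,0,0]}}

```text
clock: 4.98
eef_pos: [565.7, -296.8, 245.4]
eef_rot: [-3.138, 0.006, -3.141]
wrist_force: [-0.1, -0.2, -0.8]
finger_gap: 21.3
finger_force: 60.0
```

>>> {"name": "carry_out", "arguments": {"slide": [[-0.02,0.07,0],[-0.06,0.2,0],[-0.1,0.35,0],[-0.14,0.5,0],[-0.17,0.65,0],[-0.21,0.8,0],[-0.24,0.94,0]], "dr": [[0,0,0],[0,0,0],[0,0,0],[0,0,0],[0,0,0.008],[0,0,0.008],[0,0,0.008]], "gripper": [0,0,0,0,0,0,0]}}

```text
clock: 5.57
eef_pos: [503.6, -59.6, 239.4]
eef_rot: [3.141, -0.001, -3.091]
wrist_force: [1.5, 0.2, -1.2]
finger_gap: 21.4
finger_force: 60.0
```

>>> {"name": "carry_out", "arguments": {"slide": [[-0.03,0.14,0],[-0.07,0.29,0],[-0.11,0.44,0],[-0.15,0.59,0],[-0.18,0.73,0],[-0.21,0.85,0],[-0.235,0.94,-0.05],[-0.235,0.94,-0.058],[-0.235,0.94,-0.058]], "dr": [[0,0,0],[0,0,0],[0,0,0],[0,0,0],[0,0,0],[0,0,0],[0,0,0],[0,0,0],[0,0,0]], "gripper": [0,0,0,0,0,0,0,0,0]}}

```text
clock: 6.32
eef_pos: [445.3, 174.2, 224.4]
eef_rot: [-3.141, -0.002, -3.089]
wrist_force: [1.5, -0.3, -1.0]
finger_gap: 21.2
finger_force: 60.0
```

```bash
python3 - <<'E'
from h import *
s=read_state();print(s['clock'],s['eef_pos'],s['eef_rot'],s['finger_gap'],s['finger_force'],s['wrist_force'],s['moment'])
a=camera("top")[:,:,::-1];b=camera("scene")[:,:,::-1];cv2.imwrite("pics/t2.png",a);cv2.imwrite("pics/s2.png",b)
A=cv2.resize(a[90:230,200:340],None,fx=2.85,fy=2.85);B=cv2.resize(b[140:280,330:470],None,fx=2.85,fy=2.85);cv2.imwrite("pics/c2.png",np.hstack([A,B]))
E
```

```text
6.3167 [445.30160013 174.20203478 224.42864094] [-3.14095990e+00 -2.42058349e-03 -3.08860846e+00] 21.201158971268864 59.98911201953888 [ 1.45489626 -0.33872739 -0.9557122 ] [0.01201296 0.08132828 0.01647149]
```

View pics/c2.png

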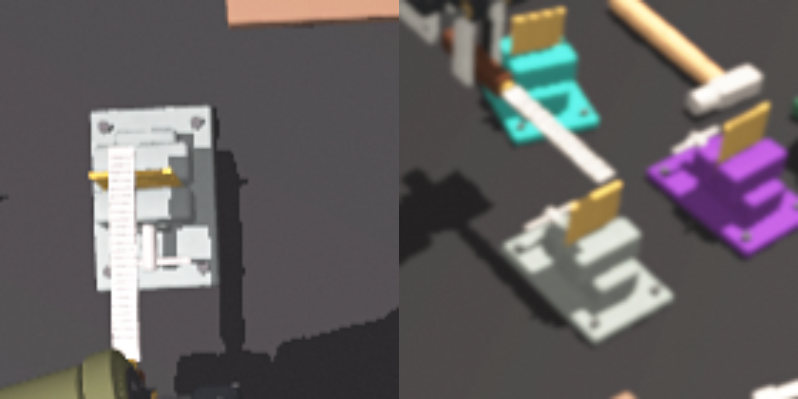

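The crops show the blade over the grey vise's plate: tip at top-crop (121,150), plate line from (90,177) to (180,177). I'll check the lateral offset numerically.

```bash
python3 - <<'E'
from h import *
m=camera_model("top");ms=camera_model("scene")
T=lambda u,v:(u/2.85+200,v/2.85+90)
S=lambda u,v:(u/2.85+330,v/2.85+140)
def tri(a,b):
    c1,d1=ray(m,*a);c2,d2=ray(ms,*b);k=np.linalg.lstsq(np.c_[d1,-d2],c2-c1,rcond=None)[0]
    p,q=c1+k[0]*d1,c2+k[1]*d2;return ((p+q)/2).round(1),np.linalg.norm(p-q).round(1)
print("tip",tri(T(121,148),S(607,178)),onz(m,*T(121,148),147),"blade root",onz(m,*T(125,362),147))
print("edgeL",tri(T(89,175),S(567,215)),"edgeR",tri(T(181,173),S(621,184)))
print(onz(m,*T(89,175),115),onz(m,*T(174,170),115))
E
```

```text
tip (array([769.9, 297.2, 180.8]), np.float64(339.0)) [647.45116813 184.01161631 147.        ] blade root [497.11163306 177.56762122 147.        ]
edgeL (array([749.4, 330.2,  97.9]), np.float64(305.4)) edgeR (array([771.9, 259.1, 212.7]), np.float64(389.0))
[634.06836925 213.24038528 115.        ] [638.40604708 151.33864519 115.        ]
```

>>> {"name": "carry_out", "arguments": {"slide": [[0,0,-0.05],[0,0,-0.09],[0,0,-0.104],[0,0,-0.104],[0,0,-0.104]], "dr": [[0,0,0],[0,0,0],[0,0,0],[0,0,0],[0,0,0]], "gripper": [0,0,0,0,0]}}

```text
clock: 6.83
eef_pos: [446.3, 173.2, 199.8]
eef_rot: [-3.142, -0.0, -3.091]
wrist_force: [1.2, -0.9, -1.8]
finger_gap: 21.5
finger_force: 60.0
```

```bash
python3 - <<'E'
from h import *
s=read_state();print(s['clock'],s['eef_pos'],s['wrist_force'],s['moment'])
b=camera("scene")[:,:,::-1];a=camera("top")[:,:,::-1];cv2.imwrite("pics/c3.png",np.hstack([cv2.resize(b[170:250,360:440],None,fx=5,fy=5),cv2.resize(a[110:190,210:290],None,fx=5,fy=5)]))
s=read_state();print(s['clock'],s['eef_pos'],s['wrist_force'],s['moment'])
E
```

```text
6.8333 [446.31888559 173.23531933 199.75698421] [ 1.15098198 -0.89940613 -1.782117  ] [0.01799818 0.10115917 0.0555788 ]
6.9333 [446.39648908 173.46384994 200.1114393 ] [-0.0263489   1.13963174 -1.66324536] [ 0.03549251  0.05894413 -0.03730565]
```

View pics/c3.png

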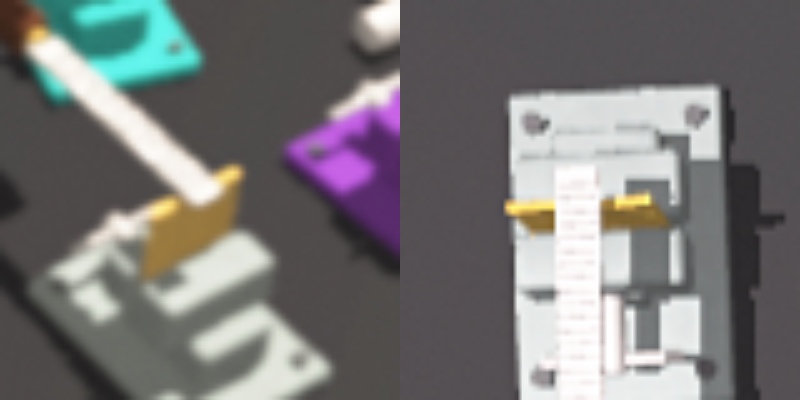

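The blade tip rests just above the middle of the brass edge (top crop (575,205), edge from 507 to 650). I'll start the stroke: touch down while moving forward.

>>> {"name": "carry_out", "arguments": {"slide": [[0.004,0,-0.012],[0.01,0,-0.024],[0.02,0.001,-0.032],[0.03,0.0015,-0.036],[0.04,0.002,-0.036]], "dr": [[0,0,0],[0,0,0],[0,0,0],[0,0,0],[0,0,0]], "gripper": [0,0,0,0,0]}}

```text
clock: 7.35
eef_pos: [456.5, 174.1, 190.5]
eef_rot: [3.142, -0.0, -3.091]
wrist_force: [-1.6, -0.3, 0.7]
finger_gap: 21.3
finger_force: 60.0
```

```bash
python3 - <<'E'
from h import *
s=read_state();print(s['clock'],s['eef_pos'],s['eef_rot'],s['wrist_force'],s['moment'])
E
```

```text
7.35 [456.45514726 174.13344058 190.53983553] [ 3.14157207e+00 -2.18427679e-05 -3.09077315e+00] [-1.55688602 -0.27449123  0.70497987] [ 0.01186322 -0.05280145  0.04209564]
```

>>> {"name": "carry_out", "arguments": {"slide": [[0.01,0.0005,-0.006],[0.02,0.001,-0.012],[0.03,0.0015,-0.012]], "dr": [[0,0,0],[0,0,0],[0,0,0]], "gripper": [0,0,0]}}

```text
clock: 7.6
eef_pos: [463.9, 174.5, 187.5]
eef_rot: [-3.142, -0.0, -3.091]
wrist_force: [-2.6, -0.1, 3.3]
finger_gap: 22.1
finger_force: 60.0
```

```bash
python3 - <<'E'
from h import *
s=read_state();print(s['clock'],s['eef_pos'],s['eef_rot'],s['wrist_force'],s['moment'])
b=camera("scene")[:,:,::-1];cv2.imwrite("pics/s4.png",cv2.resize(b[170:250,360:440],None,fx=5,fy=5))
s=read_state();print(s['wrist_force'],s['moment'])
E
```

```text
7.6 [463.88588426 174.48251289 187.4699764 ] [-3.14155389e+00 -1.05717927e-04 -3.09077262e+00] [-2.58770073 -0.10343364  3.34290594] [ 0.06329196 -0.07270567  0.00422182]
[-2.77939449 -0.44371996  2.51139444] [-0.00281583 -0.06555461  0.02680141]
```

View pics/s4.png

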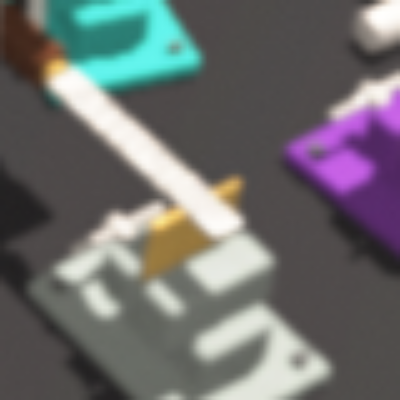

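Fz is about 4 N and rubbing about 3 N, with the plate visibly under the blade (200,220). Those are suitable loads, so I'll finish the stroke and lift while still moving forward.

>>> {"name": "carry_out", "arguments": {"slide": [[0.03,0.0015,0],[0.06,0.003,0],[0.09,0.0045,0],[0.12,0.006,0],[0.15,0.0075,0],[0.18,0.009,0],[0.2,0.01,0],[0.22,0.011,0]], "dr": [[0,0,0],[0,0,0],[0,0,0],[0,0,0],[0,0,0],[0,0,0],[0,0,0],[0,0,0]], "gripper": [0,0,0,0,0,0,0,0]}}

```text
clock: 8.32
eef_pos: [519.2, 177.2, 187.5]
eef_rot: [-3.142, -0.0, -3.091]
wrist_force: [-2.3, 0.2, 2.9]
finger_gap: 21.8
finger_force: 60.0
```

```bash
python3 - <<'E'
from h import *
s=read_state();print(s['clock'],s['eef_pos'],s['eef_rot'],s['wrist_force'],s['moment'])
E
```

```text
8.3167 [519.22391554 177.19718399 187.54293138] [-3.14157898e+00 -2.69104816e-04 -3.09101824e+00] [-2.28929373  0.17385216  2.9342501 ] [ 0.02793342  0.16955791 -0.00128525]
```

>>> {"name": "carry_out", "arguments": {"slide": [[0.02,0.001,0],[0.04,0.002,0],[0.05,0.0025,0.02],[0.058,0.003,0.06],[0.06,0.003,0.12],[0.06,0.003,0.16],[0.06,0.003,0.16]], "dr": [[0,0,0],[0,0,0],[0,0,0],[0,0,0],[0,0,0],[0,0,0],[0,0,0]], "gripper": [0,0,0,0,0,0,0]}}

```text
clock: 8.9
eef_pos: [534.3, 178.1, 230.3]
eef_rot: [3.141, 0.004, -3.091]
wrist_force: [0.1, 0.6, -1.4]
finger_gap: 21.8
finger_force: 60.0
```

```bash
python3 - <<'E'
from h import *
m=camera_model("top")
s=read_state();print(s['clock'],s['eef_pos'],s['eef_rot'],s['wrist_force'],s['moment'])
b=camera("scene")[:,:,::-1];a=camera("top")[:,:,::-1];cv2.imwrite("pics/c5.png",np.hstack([cv2.resize(b[170:250,360:440],None,fx=5,fy=5),cv2.resize(a[110:190,210:290],None,fx=5,fy=5)]))
E
```

```text
8.9 [534.27675626 178.13522794 230.27207718] [ 3.14085719  0.00366894 -3.09080707] [ 0.11084361  0.55033613 -1.41011932] [0.05916164 0.08127019 0.01154908]
```

View pics/c5.png

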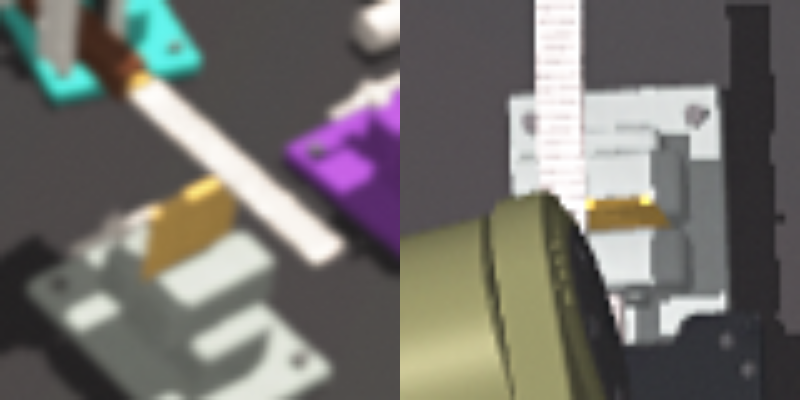

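The file is clear above the plate and still straight in the grip. I'll draw it back in the air, then bring it down to just above the edge.

>>> {"name": "carry_out", "arguments": {"slide": [[-0.08,-0.004,0],[-0.16,-0.008,0],[-0.24,-0.012,0],[-0.32,-0.016,0],[-0.35,-0.0175,0],[-0.35,-0.0175,-0.04],[-0.35,-0.0175,-0.09],[-0.35,-0.0175,-0.112],[-0.35,-0.0175,-0.112],[-0.35,-0.0175,-0.112]], "dr": [[0,0,0],[0,0,0],[0,0,0],[0,0,0],[0,0,0],[0,0,0],[0,0,0],[0,0,0],[0,0,0],[0,0,0]], "gripper": [0,0,0,0,0,0,0,0,0,0]}}

```text
clock: 9.83
eef_pos: [446.6, 173.6, 199.1]
eef_rot: [-3.141, -0.001, -3.091]
wrist_force: [0.1, -0.1, -0.9]
finger_gap: 21.7
finger_force: 60.0
```

>>> {"name": "carry_out", "arguments": {"slide": [[0.004,0,-0.012],[0.01,0,-0.024],[0.02,0.001,-0.036],[0.03,0.0015,-0.044],[0.04,0.002,-0.048],[0.05,0.0025,-0.048],[0.06,0.003,-0.048],[0.07,0.0035,-0.048]], "dr": [[0,0,0],[0,0,0],[0,0,0],[0,0,0],[0,0,0],[0,0,0],[0,0,0],[0,0,0]], "gripper": [0,0,0,0,0,0,0,0]}}

```text
clock: 10.5
eef_pos: [464.0, 174.5, 187.8]
eef_rot: [3.142, 0.0, -3.091]
wrist_force: [-2.5, -0.4, 3.0]
finger_gap: 21.9
finger_force: 60.0
```

>>> {"name": "carry_out", "arguments": {"slide": [[0.03,0.0015,0],[0.06,0.003,0],[0.09,0.0045,0],[0.12,0.006,0],[0.15,0.0075,0],[0.18,0.009,0],[0.2,0.01,0],[0.22,0.011,0]], "dr": [[0,0,0],[0,0,0],[0,0,0],[0,0,0],[0,0,0],[0,0,0],[0,0,0],[0,0,0]], "gripper": [0,0,0,0,0,0,0,0]}}

```text
clock: 11.17
eef_pos: [519.2, 177.2, 187.5]
eef_rot: [-3.142, -0.0, -3.091]
wrist_force: [-4.2, -0.8, 2.5]
finger_gap: 21.8
finger_force: 60.0
```

>>> {"name": "carry_out", "arguments": {"slide": [[0.02,0.001,0],[0.04,0.002,0],[0.05,0.0025,0.02],[0.058,0.003,0.06],[0.06,0.003,0.12],[0.06,0.003,0.16],[0.06,0.003,0.2]], "dr": [[0,0,0],[0,0,0],[0,0,0],[0,0,0],[0,0,0],[0,0,0],[0,0,0]], "gripper": [0,0,0,0,0,0,0]}}

```text
clock: 11.75
eef_pos: [533.7, 178.0, 238.9]
eef_rot: [3.141, 0.001, -3.091]
wrist_force: [-0.5, -0.4, -2.3]
finger_gap: 21.5
finger_force: 60.0
```

>>> {"name": "carry_out", "arguments": {"slide": [[0,-0.08,0.04],[0.01,-0.22,0.04],[0.02,-0.36,0.04],[0.03,-0.5,0.04],[0.04,-0.65,0.04],[0.05,-0.8,0.04],[0.06,-0.95,0.04]], "dr": [[0,0,0],[0,0,0],[0,0,0],[0,0,0],[0,0,-0.008],[0,0,-0.008],[0,0,-0.008]], "gripper": [0,0,0,0,0,0,0]}}

```text
clock: 12.33
eef_pos: [548.4, -61.3, 248.3]
eef_rot: [-3.141, 0.0, -3.141]
wrist_force: [1.1, 0.7, -0.4]
finger_gap: 21.9
finger_force: 60.0
```

>>> {"name": "carry_out", "arguments": {"slide": [[0.01,-0.14,0],[0.02,-0.28,0],[0.03,-0.42,0],[0.04,-0.56,0],[0.05,-0.7,0],[0.06,-0.84,0],[0.065,-0.948,0],[0.065,-0.948,-0.1],[0.065,-0.948,-0.228],[0.065,-0.948,-0.228]], "dr": [[0,0,0],[0,0,0],[0,0,0],[0,0,0],[0,0,0],[0,0,0],[0,0,0],[0,0,0],[0,0,0],[0,0,0]], "gripper": [0,0,0,0,0,0,0,0,0,0]}}

```text
clock: 13.17
eef_pos: [563.1, -296.1, 185.1]
eef_rot: [3.137, -0.007, 3.141]
wrist_force: [-0.3, 1.2, -2.7]
finger_gap: 21.5
finger_force: 60.0
```

```bash
python3 - <<'E'
from h import *
s=read_state();print(s['clock'],s['eef_pos'],s['eef_rot'],s['wrist_force'],s['moment'])
b=camera("scene")[:,:,::-1];a=camera("top")[:,:,::-1];cv2.imwrite("pics/c6.png",np.hstack([cv2.resize(b[220:350,190:330],None,fx=2.85,fy=2.85),cv2.resize(a[90:220,360:500],None,fx=2.85,fy=2.85)]))
E
```

```text
13.1667 [ 563.06993458 -296.09001602  185.10483586] [ 3.13718979 -0.00744329  3.14123152] [-0.31955767  1.16151046 -2.68530283] [ 0.03185032  0.15895198 -0.01700357]
```

View pics/c6.png

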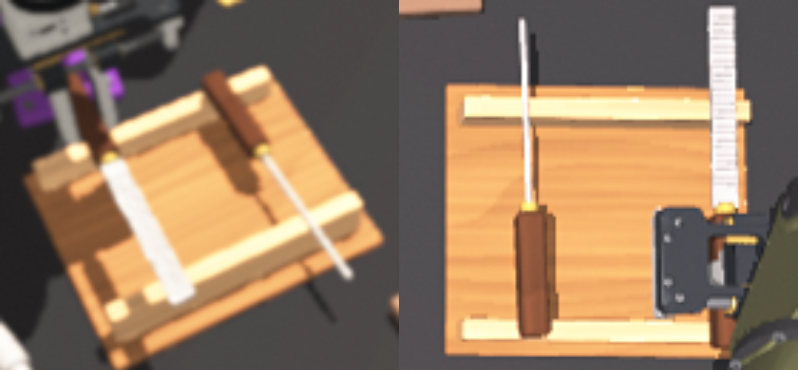

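The file is aligned over its place: blade along the top crop at (722,110), round file undisturbed. Lowering now.

>>> {"name": "carry_out", "arguments": {"slide": [[0,0,-0.08],[0,0,-0.15],[0,0,-0.2],[0,0,-0.235],[0,0,-0.25],[0,0,-0.258],[0,0,-0.264],[0,0,-0.264],[0,0,-0.264]], "dr": [[0,0,0],[0,0,0],[0,0,0],[0,0,0],[0,0,0],[0,0,0],[0,0,0],[0,0,0],[0,0,0]], "gripper": [0,0,0,0,0,0,0,0,0]}}

```text
clock: 14.02
eef_pos: [565.1, -296.7, 125.4]
eef_rot: [-3.141, 0.001, -3.141]
wrist_force: [0.3, -0.5, -1.2]
finger_gap: 21.7
finger_force: 60.0
```

```bash
python3 - <<'E'
from h import *
s=read_state();print(s['clock'],s['eef_pos'],s['eef_rot'],s['wrist_force'],s['moment'])
E
```

```text
14.0167 [ 565.12035336 -296.68565453  125.36831418] [-3.14110913e+00  8.14533920e-04 -3.14113794e+00] [ 0.26759347 -0.46441685 -1.18649316] [ 0.06026073  0.08098909 -0.051956  ]
```

Not yet resting (still carrying the weight), so I'll lower about 1.2 mm and open gently.

>>> {"name": "carry_out", "arguments": {"slide": [[0,0,-0.003],[0,0,-0.005],[0,0,-0.005],[0,0,-0.005],[0,0,-0.005],[0,0,-0.005],[0,0,-0.005],[0,0,-0.005],[0,0,-0.005],[0,0,-0.005]], "dr": [[0,0,0],[0,0,0],[0,0,0],[0,0,0],[0,0,0],[0,0,0],[0,0,0],[0,0,0],[0,0,0],[0,0,0]], "gripper": [0,0,0,30,40,60,80,90,90,90]}}

```text
clock: 14.85
eef_pos: [564.9, -296.5, 123.3]
eef_rot: [-3.142, -0.0, -3.141]
wrist_force: [0.1, -0.0, -0.6]
finger_gap: 64.5
finger_force: 0.0
```

>>> {"name": "carry_out", "arguments": {"slide": [[0,0,0],[0,0,0],[0,0,0],[0,0,0.04],[0,0,0.12],[0,0,0.25],[0,0,0.4],[0,0,0.55],[0,0,0.6],[0,0,0.6]], "dr": [[0,0,0],[0,0,0],[0,0,0],[0,0,0],[0,0,0],[0,0,0],[0,0,0],[0,0,0],[0,0,0],[0,0,0]], "gripper": [90,90,90,90,90,90,90,90,90,90]}}

```text
clock: 15.68
eef_pos: [565.5, -296.9, 278.3]
eef_rot: [-3.138, 0.006, -3.141]
wrist_force: [0.2, -0.3, -0.5]
finger_gap: 84.5
finger_force: 0.0
```

>>> {"name": "carry_out", "arguments": {"slide": [[-0.1,0.1,0],[-0.2,0.2,0],[-0.3,0.35,0],[-0.4,0.5,0],[-0.5,0.65,0],[-0.5,0.8,0],[-0.5,0.8,0],[-0.5,0.8,0]], "dr": [[0,0,0],[0,0,0],[0,0,0],[0,0,0],[0,0,0],[0,0,0],[0,0,0],[0,0,0]], "gripper": [90,90,90,90,90,90,90,90]}}

```text
clock: 16.35
eef_pos: [439.4, -95.0, 273.0]
eef_rot: [3.141, -0.001, -3.138]
wrist_force: [-0.3, 0.0, 0.5]
finger_gap: 84.7
finger_force: 0.0
```

```bash
python3 - <<'E'
from h import *
s=read_state();print(s['clock'],s['eef_pos'],s['finger_gap'],s['wrist_force'])
b=camera("scene")[:,:,::-1];a=camera("top")[:,:,::-1];cv2.imwrite("pics/c7.png",np.hstack([cv2.resize(b[220:350,190:330],None,fx=2.85,fy=2.85),cv2.resize(a[90:220,360:500],None,fx=2.85,fy=2.85)]))
E
```

```text
16.35 [439.44708056 -94.95305482 272.97833166] 84.71575672193761 [-0.34138182  0.03251643  0.46880922]
```

View pics/c7.png

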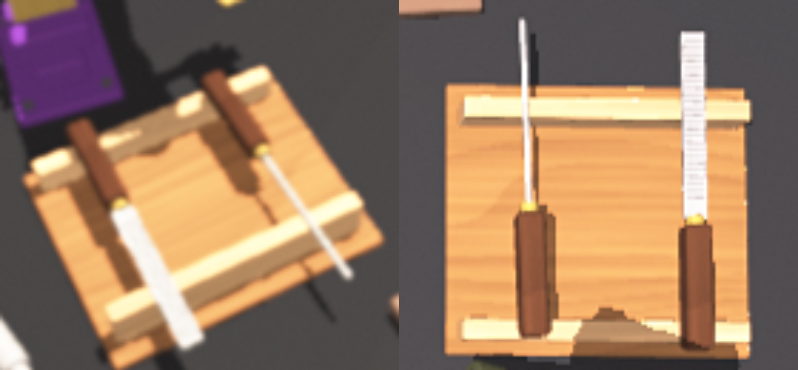

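The flat file lies back in its place, with its tip at crop (693,32), which matches the start. It is parallel to the round file, and the arm is clear.

```bash
python3 -c "
from cell import *
print(sign_off())"
```

```text
the job is handed in; nothing more can be done
None
```

The flat file made two forward strokes across the brass edge, was lifted clear after each, and is back in its own place on the rack. The round file was left alone and the job is handed in; sign-off gave no verdict.

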